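# Release the spent battery pack from a twin dock

## Task

Take the red screwdriver from the tool pad and push its blade straight into the narrow front slot of the bay that holds the red-topped (spent) battery pack, pressing the hidden latch tab until that pack pops up. Lay the screwdriver back flat on the tool pad, and lift the red pack out and stand it upright in the yellow tray, released. Leave the green pack latched, and do not disturb the green screwdriver, bottle, cotton box or solder spool.

Things in the scene. Friction and masses are not known exactly. Their poses are not given: they have to be found in the camera images.
- dock: Grey twin battery dock, fixed, 130 (x) x 140 (y) x 70 (z) mm. Origin: centre of its underside, on the bench; x points from its front face (x = -65 mm, turned roughly to the robot) to the rear, y to its left, z up. Two bays open at the top, centred at x = +7, y = +40 and -40 mm, each with a slot in the front face straight before it. An unlatched pack is lifted 28 mm by a spring and stays standing in its bay
- latch_left (a joint): Travel (m) of the left bay's hidden black latch tab: 0 at rest, 0.010 fully pressed. It stands 13 mm behind the front face, behind the left slot, is 24 mm wide from z = 6 to 60 mm, and slides straight in (along the dock's +x) against a spring (2 N at first, 5 N at full travel, up to 4 N more from the hook's friction); the pack is free after about 6 mm, surely at 9. Let go, it springs back
- latch_right (a joint): The same for the right bay (y = -40 mm)
- slot_left (a point): Centre of the left (y = +40 mm) slot, in the plane of the dock's front face, 46 mm above the bench; axes as the dock. The slot is 12 mm wide and 18 mm high; a black rim stands 1.5 mm proud of the face round it, and the panel is 5 mm thick
- slot_right (a point): Centre of the right (y = -40 mm) slot; the same as the left one
- pack_red: Spent battery pack, black block with a red top and red side stripes, 60 (x) x 36 (y) x 56 (z) mm, about 0.13 kg. Origin: centre of its underside; z up; x as the dock's at the start. At the start it is latched in either bay, underside 12 mm above the bench, top 2 mm below the dock's top. Its sides (y = +18 and -18 mm) are plain and can be gripped; the bay gives it 1.5 mm of play
- pack_green: Charged battery pack, the same block with a green top, latched in the other bay; it must stay there
- driver_red: Red precision screwdriver, 122 mm long, lying on the tool pad, 25 g. Origin: under the middle of its length, on the pad; x runs along it toward the blade, z up. The handle is 12 mm across and 10 mm high, from x = -55 to +18 mm; the shaft then thins to the blade's end at x = +61 mm. At the start the blade points away from the robot within about 0.7 rad
- driver_red_tip (a point): End of the red screwdriver's blade, 61 mm ahead of its origin and 5 mm above its underside, on its axis
- tool_pad: Flat black rubber tool pad with a thin grey border line, fixed, 170 x 170 mm, its top 8 mm above the bench, to the left or right of the dock. Origin: centre of its underside; z up. The red and green screwdrivers lie on it, about 80 mm apart, in either order
- tray: Yellow open tray for spent packs, fixed, on the other side of the dock from the pad: 140 (x) x 110 (y) x 30 (z) mm, walls 4 mm thick, inner floor 8 mm above the bench. Origin: centre of its underside; z up
- driver_green: Green screwdriver of the same shape as the red one, lying on the tool pad: leave it alone. Origin and axes as the red one's
- solvent_bottle: White solvent bottle, 68 mm wide, 127 mm tall, standing behind the dock on its left: leave it alone. Origin: centre of its underside
- cotton_box: White round box with blue lid, 67 mm wide, 62 mm tall, standing to the right of the dock, toward its rear: leave it alone. Origin: centre of its underside
- solder_spool: Solder spool with blue flanges, 55 mm wide, 44 mm tall, standing behind the dock: leave it alone. Origin: centre of its underside
Not all that is in view belongs to the job. Leave any brown look-alike of the pack_red alone.

How it is judged:
On the way:
1. the red pack pops up (8 mm or more) while the red screwdriver's blade is in a slot of the dock (z of pack_red in the frame of dock above 0.02 m and x of driver_red_tip in the frame of dock above -0.058 m and z of driver_red_tip in the frame of dock below 0.06 m and y of driver_red_tip in the frame of dock between -0.06 and 0.06 m), for 0.02 s.
At the end, for the whole second after the job is handed in: The red pack stands upright (within 0.15 rad) on the tray's floor, inside its walls, at rest; the red screwdriver lies flat and still on the tool pad, its middle within 60 mm (the pad's x) and 80 mm (the pad's y) of the pad's centre; the green pack is still latched in its bay (x of pack_red in the frame of tray between -0.05 and 0.05 m and y of pack_red in the frame of tray between -0.05 and 0.05 m and z of pack_red in the frame of tray below 0.014 m and angle between pack_red's own z axis and vertical below 0.15 rad and linear speed of each of pack_red, driver_red below 0.02 m/s and x of driver_red in the frame of tool_pad between -0.06 and 0.06 m and y of driver_red in the frame of tool_pad between -0.08 and 0.08 m and z of driver_red in the frame of tool_pad below 0.022 m and angle between driver_red's own x axis and vertical between 1.42 and 1.72 rad and z of pack_green in the frame of dock below 0.016 m); the robot touches nothing.
It fails at once if the green pack is released or moved more than 6 mm (distance of pack_green from where it was at the start of the episode above 0.006 m).
It fails at once if the driver green is moved more than 20 mm (distance of driver_green from where it was at the start of the episode above 0.02 m).
It fails at once if the solvent bottle is moved more than 20 mm (distance of solvent_bottle from where it was at the start of the episode above 0.02 m).
It fails at once if the cotton box is moved more than 20 mm (distance of cotton_box from where it was at the start of the episode above 0.02 m).
It fails at once if the solder spool is moved more than 20 mm (distance of solder_spool from where it was at the start of the episode above 0.02 m).
It also fails if it takes over 72 s, if anything falls off the work surface, if the arm or the gripper's body presses on something with over 40 N, if the wrist force passes 120 N, or if a joint passes its speed limit or range.

## Robot

A 6-joint arm with a two-finger parallel gripper is mounted at the origin on a cart in front of the work surface, level with it; the furniture and walls round the work are solid. World frame = base frame: x ahead of the robot, y to its left, z up, the work surface at z = 0. Lengths are in m, angles in rad, forces in N, time in s.
With the tool pointing down it reaches from about 0.3 to 0.85 m from the base axis. Payload 4.2 kg.
Tool frame: the origin (TCP) lies between the finger pads; the fingertips stand 25 mm ahead of it and the grasp point (between the pads) lies 6 mm ahead of it (robot.tcp_to_tips is the distance from the TCP to the fingertips, in m); z points along the fingers, y is the line along which they close (so a half turn about z gives the same grasp; the last joint's range is limited). The gripper opens to 91 mm and grips with 3 to 60 N. Pads are 32 mm wide; open, the fingers measure 118 mm over their backs; the gripper's body (76 mm by 178 mm) begins 60 mm behind the grasp point.
Start: joints at [1.128, 0.32, 1.565, -0, 1.257, -0.02], TCP at [0.236, 0.524, 0.239] pointing down, gripper open.
Joint ranges: [-3.11, 3.11], [-0.84, 2.01], [0.21, 2.61], [-1.34, 4.49], [0.05, 2.63], [-2.56, 2.56]. Speed limits (rad/s): [2.57, 2.57, 3.14, 3.14, 3.14, 3.14].

## Interface

Orientations are given as a unit quaternion [x, y, z, w].
In Python, from bench import robot gives the robot as it stands.
- The arm moves only by the tool play_rows, never from a script. Its argument "series" is one flat list of numbers, 6 for each row, row after row: the shift along the tool's x, y, z in cm, then the turn, a rotation vector about the tool's x, y, z in degrees. A call has 1 to 5 rows; each row shifts and turns the commanded pose from where the row before left it, along the tool's axes as they then stand; what a row does not reach is not made up. A row lasts 1/8 s, in which the tool goes at most 62.5 mm and 10.7 degrees, less where a joint would pass 70% of its speed; a pose out of reach is approached as far as the arm can. A call is refused whole if a number of a shift passes 6.25 or a number of a turn 10.7, either way. A call with a gripper value outside its range is refused whole. "gripper" is the closure in counts, from 0 (fully open) to 255 (shut), set as the call begins (left out, the last holds). The fingers move at their own pace and stop on an object; the grip force is fixed at half the most. Time passes only in rows, so rows that do not move let the fingers close. It gives the time, the measured TCP pose, the force, the opening and the grip force at its end, in the units of the state.
- robot.state(): the state, without advancing time (a new reading comes with each control period).
- robot.read_camera(name): name is "side" or "top" or "wrist"; returns (picture, depth): 480x640x3 uint8, red, green, blue; 480x640 float32, m along the optical axis (not along the pixel's ray), 0 where there is no reading.
- robot.get_calibration(name): a dict with "vfov" (degrees; the focal length in pixels is half the picture's height over the tangent of half this angle, whatever the lens; pixels are square), "cx", "cy" (the principal point, pixels), "rvec" (rotation vector, rad) and "tvec" (3), from world to camera coordinates, as OpenCV has them. Camera axes: x right, y down, z forward; pixel columns grow to the right and rows downward; lengths in m; the calibration is good to about 2 mm. A picture is of the moment at which its call begins: read the wrist's pose just before it. get_calibration takes no time and is no camera call; for the wrist camera it gives the pose at the moment of the call.
- robot.job_done(): hands the job in; it is judged then, once.
Trained networks look in the newest picture that a camera, given by its name, has taken for a name from the list of things; names that differ only in an ending like _2 or _b are one class to them, and where a whole thing is asked for, a point or a joint stands for the part that bears it (a point fixed in the world has none). Each returns a list of dicts, best first, with "score" (0 to 1); they miss things now and then, are a little off and sometimes report something else, mostly with a low value. They report only what shows in the picture. A call takes as long as a camera call. They do not tell look-alikes from the thing itself.
- robot.masks_of(camera, query): "mask" (480x640 bool, what is visible of it) and "xy" ([column, row] in pixels, amid what is visible of it).
The state is a dict: "time_s": time; "q": joint angles; "qvel": joint speeds; "joint_torque": joint torques, N m; "position": TCP position; "ee_rot": TCP orientation; "contact_force": force on the tool from outside, world axes, zero at the start; "ft_torque": the same for the moment, N m; "gripper_width": finger opening in m; "grasp_force": force on a finger pad.
Only numpy, scipy, OpenCV 4.12 (cv2) and the standard library are available. Lean on these libraries where they do the work, as an engineer would, in place of code of your own. Each camera call takes 0.05 s, during which the arm holds its last target. There are 200 camera calls.

## Working session

There is one attempt and no reset: what is moved stays moved. The work goes in short steps, Python scripts to look and compute and a tool call to move; the robot and the scene stay as the last step left them, time stands still between calls to the robot, and variables do not carry over. Pictures are saved under pics/ and viewed, at most 10 in all, crops included, and the job is handed in when it is done.

Besides the shell and the picture viewer there is one more tool, called after "Emit:" by a JSON object that holds its "op" and its "data", one argument or row to a line. play_rows: Moves the arm, as the interface text tells. Its arguments: {"type":"object","properties":{"series":{"type":"array"},"gripper":{"type":"number"}},"required":["series"]}

```bash
ls; mkdir -p pics
python3 - <<'E'
from bench import robot
import cv2,numpy as np
s=robot.state();print(s['time_s'],s['position'],s['ee_rot'],robot.tcp_to_tips)
ims=[]
for n in ("top","side"):
    p,d=robot.read_camera(n);cv2.imwrite(f"pics/{n}0.png",p[:,:,::-1]);np.savez(f"{n}0.npz",p=p,d=d)
    c=robot.get_calibration(n);print(n,c)
    for q in ("dock","pack_red","pack_green","driver_red","driver_green","tool_pad","tray","slot_left","slot_right","cotton_box","solvent_bottle","solder_spool"):
        r=robot.masks_of(n,q);print(q,[(round(x['score'],2),np.round(x['xy']).tolist(),int(x['mask'].sum())) for x in r[:4]])
E
```

```text
pics
0.0 [0.23572704 0.5239569  0.23814058] [ 2.09808684e-01  9.77742081e-01 -8.36172525e-04 -2.01297617e-04] 0.025
top {'vfov': 46.25767582617124, 'cx': 323.242849661973, 'cy': 235.84646939619734, 'rvec': array([ 2.16694272, -2.11879322,  0.13938068]), 'tvec': array([-0.03502878,  0.54569852,  1.18596744])}
dock [(0.91, [344.0, 232.0], 3129)]
pack_red [(0.94, [361.0, 225.0], 461), (0.81, [387.0, 310.0], 518)]
pack_green [(0.82, [328.0, 214.0], 453), (0.58, [344.0, 231.0], 3080), (0.57, [447.0, 267.0], 203)]
driver_red [(0.45, [449.0, 259.0], 215), (0.42, [467.0, 259.0], 5407)]
driver_green [(0.67, [484.0, 270.0], 185)]
tool_pad [(0.86, [465.0, 260.0], 5548), (0.15, [448.0, 266.0], 194)]
tray [(0.98, [199.0, 260.0], 3390), (0.38, [448.0, 265.0], 171)]
slot_left [(0.92, [347.0, 229.0], 3180)]
slot_right [(0.74, [344.0, 230.0], 3253), (0.3, [468.0, 259.0], 5466)]
cotton_box [(0.57, [426.0, 201.0], 892)]
solvent_bottle [(0.71, [240.0, 155.0], 983)]
solder_spool []
side {'vfov': 53.2759581781439, 'cx': 316.5199901886764, 'cy': 236.19837903943966, 'rvec': array([ 1.88877605, -0.45294739,  0.29612608]), 'tvec': array([-0.5176144 ,  0.14946977,  0.80146615])}
dock [(0.65, [328.0, 258.0], 3827), (0.54, [372.0, 358.0], 417)]
pack_red [(0.78, [259.0, 302.0], 1528), (0.68, [245.0, 227.0], 1422), (0.55, [332.0, 252.0], 153), (0.48, [330.0, 260.0], 3805)]
pack_green [(0.66, [328.0, 235.0], 170)]
driver_red [(0.64, [350.0, 332.0], 368)]
driver_green [(0.63, [369.0, 361.0], 394)]
tool_pad [(0.93, [379.0, 349.0], 6975), (0.52, [246.0, 227.0], 1427)]
tray []
slot_left [(0.69, [327.0, 261.0], 3702)]
slot_right [(0.63, [330.0, 264.0], 3966)]
cotton_box [(0.62, [403.0, 287.0], 1568), (0.51, [329.0, 257.0], 3785)]
solvent_bottle [(0.69, [337.0, 204.0], 1100)]
solder_spool [(0.77, [378.0, 247.0], 522), (0.17, [366.0, 359.0], 412)]
```

```bash
cat > h.py <<'E'
import numpy as np,cv2
from scipy.spatial.transform import Rotation as R
from bench import robot
def f(c): return 240/np.tan(np.radians(c['vfov']/2))
def pts(c,uv,z):  # pixel+depth -> world
    uv=np.atleast_2d(uv).astype(float);F=f(c)
    p=np.c_[(uv[:,0]-c['cx'])/F*z,(uv[:,1]-c['cy'])/F*z,np.ones(len(uv))*z]
    M=R.from_rotvec(c['rvec']).as_matrix();return (p-c['tvec'])@M
def onplane(c,uv,h):
    a=pts(c,uv,0.0);b=pts(c,uv,1.0);return a+(b-a)*((h-a[:,2])/(b[:,2]-a[:,2]))[:,None]
def proj(c,P):
    M=R.from_rotvec(c['rvec']).as_matrix();q=np.atleast_2d(P)@M.T+c['tvec'];return q[:,:2]/q[:,2:]*f(c)+[c['cx'],c['cy']]
def cloud(c,d):
    v,u=np.mgrid[:480,:640];return pts(c,np.c_[u.ravel(),v.ravel()],d.reshape(-1)).reshape(480,640,3)
E
python3 - <<'E'
import cv2,numpy as np
p=np.load('top0.npz')['p'][:,:,::-1]
cv2.imwrite('pics/t1.png',cv2.resize(p[120:345,150:550],None,fx=2,fy=2,interpolation=cv2.INTER_CUBIC))
p=np.load('side0.npz')['p'][:,:,::-1]
cv2.imwrite('pics/s1.png',cv2.resize(p[160:420,180:500],None,fx=2.3,fy=2.3,interpolation=cv2.INTER_CUBIC))
E
```

```text
(no output)
```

View pics/t1.png

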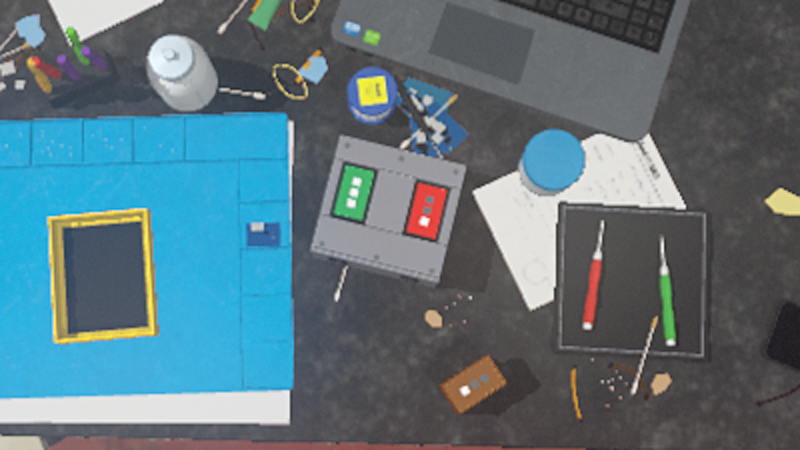

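View pics/s1.png

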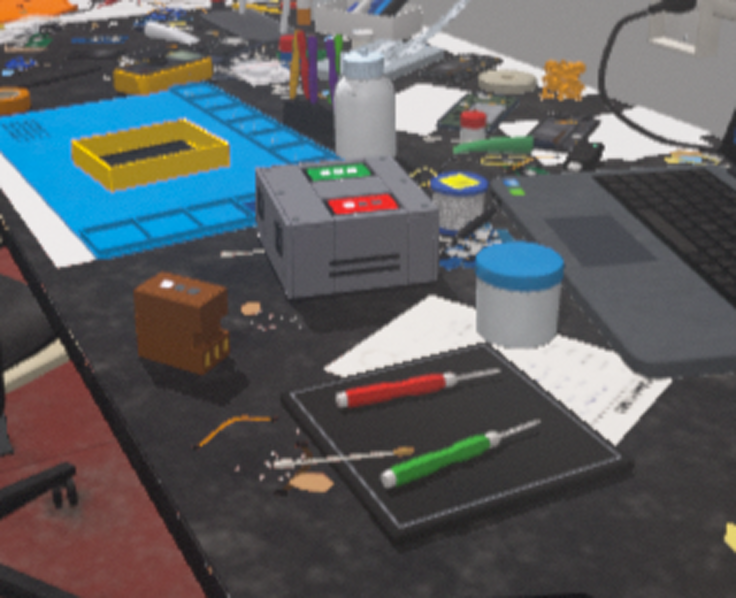

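Top crop: the red-topped pack is at full-picture pixel (363,225), in the dock's right bay. The green pack is at (327,215), the brown decoy at (387,312) and the tray at (201,257). Candidates for the red driver are the red one at (446,265) and the green one at (484,270). I choose red, with its blade pointing up the picture, away from the robot.

Run:
```python
from h import *
for n in("top","side"):
    c=robot.get_calibration(n);z=np.load(n+'0.npz');p,d=z['p'],z['d'];C=cloud(c,d)
    hsv=cv2.cvtColor(p,cv2.COLOR_RGB2HSV).astype(int);H,S,V=hsv[...,0],hsv[...,1],hsv[...,2]
    ok=d>0
    def rect(m,name):
        P=C[m];
        if len(P)<8: print(name,len(P));return
        r=cv2.minAreaRect((P[:,:2]*1000).astype(np.float32));print(n,name,len(P),np.round(r[0],1),np.round(r[1],1),round(r[2],1),'z',np.round(np.percentile(P[:,2],[5,50,95])*1000,1),'med',np.round(np.median(P,0)*1000,1))
    x,y,zz=C[...,0],C[...,1],C[...,2]
    dk=robot.masks_of
    near=ok&(zz>0.064)&(zz<0.076)
    import itertools
    m=np.zeros_like(ok);m[190:285,300:390]=1
    if n=='top': rect(near&m,'docktop')
    red=((H<6)|(H>174))&(S>150)&(V>90)
    grn=(H>50)&(H<80)&(S>100)
    blk=ok&(x>0.3)&(x<0.75)
    def sub(m,y0,y1,z0,z1,x0=.3,x1=.7): return m&blk&(y>y0)&(y<y1)&(zz>z0)&(zz<z1)&(x>x0)&(x<x1)
    rect(sub(red,-.2,.1,.06,.08),'packred');rect(sub(grn,-.2,.1,.06,.08),'packgrn')
    rect(sub(red,-.4,-.1,.005,.03),'drv_red');rect(sub(grn,-.4,-.1,.005,.03),'drv_grn')
    yel=(H>20)&(H<32)&(S>150)
    rect(sub(yel,.1,.5,.022,.036),'tray rim')
    brn=(H>5)&(H<15)&(S>120)&(V<170)
    rect(sub(brn,-.2,.1,.02,.08,.2,.6),'brown')
    if n=='top':
        m=np.zeros_like(ok);m[215:305,420:510]=1
        rect(m&ok&(zz>.004)&(zz<.012)&(V<80),'pad')
        m[:]=0;m[:,:]=1
        for nm,(u0,u1,v0,v1) in dict(cotton=(405,450,180,225),bottle=(220,262,135,180),spool=(320,352,150,185)).items():
            m[:]=0;m[v0:v1,u0:u1]=1;rect(m&ok&(zz>.03)&(zz<.14),nm)
```

```text
top docktop 3818 [570.4 -67.3] [140.1 131. ] 77.0 z [65.9 69.7 73.5] med [568.7 -67.5  69.7]
top packred 309 [ 567.1 -107.2] [31.  55.1] 76.9 z [65.6 68.8 72.5] med [ 569.1 -107.3   68.8]
top packgrn 321 [585.2 -28.9] [32.  56.1] 78.2 z [65.4 69.2 73.1] med [585.2 -28.6  69.2]
top drv_red 134 [ 490.5 -294. ] [ 9.9 67.6] 81.6 z [11.8 17.2 20.6] med [ 488.3 -293.3   17.2]
top drv_grn 170 [ 474.5 -376.1] [68.6 11.4] 3.2 z [ 7.6 16.5 20.9] med [ 472.8 -374.8   16.5]
top tray rim 311 [494.7 245.8] [138.2 109.8] 6.2 z [25.  29.9 33.8] med [480.7 239.7  29.9]
top brown 433 [ 386.2 -160.4] [36.5 59.5] 34.8 z [49.6 56.5 60.4] med [ 386.3 -158.8   56.5]
top pad 3259 [ 506.5 -341.6] [188.5 204. ] 88.7 z [ 4.8  8.1 11.1] med [ 486.7 -354.9    8.1]
top cotton 799 [ 627.9 -245.3] [65.4 66.6] 46.3 z [54.6 61.7 65.7] med [ 626.1 -243.9   61.7]
top bottle 919 [713.6 161. ] [57.5 67.1] 29.5 z [ 43.1  91.6 121.6] med [706.9 157.   91.6]
top spool 485 [705.1 -47.4] [55.6 53.2] 1.3 z [39.7 43.7 47.6] med [704.4 -47.3  43.7]
side packred 147 [ 572.  -105.3] [35.7 56.1] 77.2 z [66.7 67.9 69. ] med [ 571.9 -107.4   67.9]
side packgrn 111 [588.7 -27.9] [39.7 55.5] 81.0 z [66.7 67.8 69. ] med [587.1 -30.4  67.8]
side drv_red 301 [ 494.2 -287.4] [29.1 69.4] 80.8 z [ 6.8 14.6 17.8] med [ 491.2 -296.6   14.6]
side drv_grn 352 [ 481.3 -370.5] [77.2 24.6] 3.8 z [ 7.1 15.2 17.8] med [ 475.6 -379.2   15.2]
side tray rim 348 [497.7 243.4] [141.  116.6] 6.0 z [22.5 25.5 28.8] med [495.5 210.8  25.5]
side brown 903 [ 387.4 -162. ] [38.7 62.9] 32.7 z [22.2 45.1 55.9] med [ 381.1 -173.5   45.1]
```

Emit:
{"op": "play_rows", "data": {
  "series": [0,-3,0,0,0,-8,0,-5,0,0,0,-8,-2.5,-5.5,0,0,0,0,-2.5,-5.5,0,0,0,0,-2.5,-5.5,0,0,0,0],
  "gripper": 110
}}

```text
time_s: 1.92
position: [0.2605, 0.2733, 0.2392]
ee_rot: [0.071, 0.997, 0.0, 0.001]
contact_force: [1.3, -0.5, 0.6]
gripper_width: 0.0523
grasp_force: 0.0
```

Emit:
{"op": "play_rows", "data": {
  "series": [-2.5,-5.5,0,0,0,0,-2.5,-5.5,0,0,0,0,-2.5,-5.5,0,0,0,0,-2.5,-5.5,0,0,0,0,-2.5,-5.5,0,0,0,0]
}}

```text
time_s: 2.55
position: [0.345, -0.017, 0.2394]
ee_rot: [0.072, 0.997, 0.0, 0.001]
contact_force: [1.8, 0.1, 0.3]
gripper_width: 0.0516
grasp_force: 0.0
```

Emit:
{"op": "play_rows", "data": {
  "series": [-2.5,-5.5,0.5,0,0,0,-2.5,-5.5,0.5,0,0,0,-2.5,-5.5,0.5,0,0,0,-2.5,-4.5,0.5,0,0,0,-2.5,-3,0.5,0,0,0]
}}

```text
time_s: 3.18
position: [0.4343, -0.2729, 0.2137]
ee_rot: [0.073, 0.997, -0.0, 0.0]
contact_force: [-0.1, 0.5, 0.8]
gripper_width: 0.0519
grasp_force: 0.0
```

```bash
cat >> h.py <<'E'
def plan(pos,yaw):  # yaw: world angle (deg) of tool y axis; tool pointing down
    s=robot.state();M=R.from_quat(s['ee_rot']).as_matrix();y=np.degrees(np.arctan2(M[1,1],M[0,1]))
    t=np.radians(yaw);ty=np.array([np.cos(t),np.sin(t),0]);T=np.c_[np.cross(ty,[0,0,-1]),ty,[0,0,-1]]
    rv=np.degrees(R.from_matrix(M.T@T).as_rotvec())
    D=np.array(pos)-s['position']
    print('t',round(s['time_s'],2),'pos',np.round(s['position']*1000,1),'yawy',round(y,2),'w',round(s['gripper_width']*1000,1),'F',np.round(s['contact_force'],1),'grip',np.round(s['grasp_force'],1))
    print(' turn(tool rotvec deg)',np.round(rv,2),'shift cm in present frame',np.round(M.T@D*100,2),'in target frame',np.round(T.T@D*100,2))
E
python3 - <<'E'
from h import *
plan([.475,-.294,.2],82)
c=robot.get_calibration('wrist');p,d=robot.read_camera('wrist');np.savez('w1.npz',p=p,d=d,**c)
cv2.imwrite('pics/w1.png',p[:,:,::-1]);print(c)
C=cloud(c,d);r=C.reshape(-1,3)
hsv=cv2.cvtColor(p,cv2.COLOR_RGB2HSV).astype(int);H,S,V=hsv[...,0],hsv[...,1],hsv[...,2]
m=((H<6)|(H>174))&(S>140)&(V>80)&(d>0)&(C[...,2]<.04)
print(m.sum(),np.median(C[m],0),cv2.minAreaRect((C[m][:,:2]*1000).astype(np.float32)))
for q in('driver_red','driver_red_tip'): print([(x['score'],x['xy'],x['mask'].sum()) for x in robot.masks_of('wrist',q)])
E
```

```text
t 3.17 pos [ 434.3 -272.9  213.7] yawy 81.65 w 51.9 F [-0.1  0.5  0.8] grip 0.0
 turn(tool rotvec deg) [-0.01  0.02 -0.35] shift cm in present frame [-4.33 -1.5   1.37] in target frame [-4.32 -1.53  1.37]
{'vfov': 60.80358397999858, 'cx': 324.02182440132714, 'cy': 240.48986050776435, 'rvec': array([-2.23053157, -1.92735592, -0.23343073]), 'tvec': array([ 0.20799632, -0.47561441,  0.25147303])}
775 [ 0.48026228 -0.29426987  0.01601969] ((484.00640869140625, -294.93463134765625), (12.871152877807617, 58.30482482910156), 81.34626770019531)
[(0.65, [306.4, 275.6], np.int64(863))]
[(0.95, [312.4, 273.6], np.int64(843))]
```

View pics/w1.png

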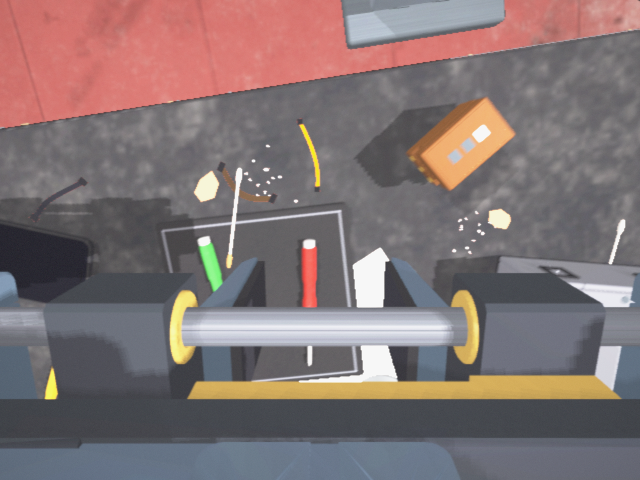

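The wrist picture shows the red driver from its butt at (309,240) to its tip at about (309,363), with green at (210,265). I'll get the axis from these points.

Run:
```python
from h import *
z=np.load('w1.npz');c={k:z[k] for k in('vfov','cx','cy','rvec','tvec')}
A=onplane(c,[[309,240],[309.5,363]],.014);print(A*1000,np.linalg.norm(A[1]-A[0]),np.degrees(np.arctan2(*(A[1]-A[0])[[1,0]])))
p=z['p'];hsv=cv2.cvtColor(p,cv2.COLOR_RGB2HSV).astype(int);m=((hsv[...,0]<6)|(hsv[...,0]>174))&(hsv[...,1]>140)&(hsv[...,2]>80);m[:235]=0;m[330:]=0;m[:,:290]=0;m[:,330:]=0
v,u=np.nonzero(m);P=onplane(c,np.c_[u,v],.015)[:,:2]*1000;l=cv2.fitLine(P.astype(np.float32),cv2.DIST_L2,0,.01,.01).ravel();print(l,np.degrees(np.arctan2(l[1],l[0])))
c=robot.get_calibration('top');p=np.load('top0.npz')['p']
hsv=cv2.cvtColor(p,cv2.COLOR_RGB2HSV).astype(int);m=((hsv[...,0]<6)|(hsv[...,0]>174))&(hsv[...,1]>140)&(hsv[...,2]>80);m[:220]=0;m[300:]=0;m[:,:435]=0;m[:,465:]=0
v,u=np.nonzero(m);P=onplane(c,np.c_[u,v],.015)[:,:2]*1000;l=cv2.fitLine(P.astype(np.float32),cv2.DIST_L2,0,.01,.01).ravel();print('top',l,np.degrees(np.arctan2(l[1],l[0])))
print(onplane(c,[[150+588,120+328/2],[150+601.5/2,120+222/2]],.014))
# pad corners from top crop
k=np.array([[558,203],[708,212],[706,356],[556,348]])/2+[150,120];print(onplane(c,k,.008)*1000)
yaw=-7.5
```

```text
[[ 448.90435387 -289.28191577   14.        ]
 [ 566.37179742 -307.11194697   14.        ]] 0.1188129214674092 -8.630873957469921
[ 9.8951024e-01 -1.4446275e-01  4.8150378e+02 -2.9432388e+02] -8.306169
top [ 9.8797292e-01 -1.5462720e-01  4.8982886e+02 -2.9385150e+02] -8.895176
[[ 0.46347583 -0.92920611  0.014     ]
 [ 0.56685162 -0.3053088   0.014     ]]
[[ 588.24098811 -258.23535516    8.        ]
 [ 581.6517216  -425.29021015    8.        ]
 [ 421.64709924 -419.59004497    8.        ]
 [ 426.64006489 -255.51016519    8.        ]]
```

```bash
python3 -c "
from h import *
plan([.4996,-.297,.035],81.5)"
```

```text
t 3.33 pos [ 434.3 -271.6  213.2] yawy 81.66 w 51.8 F [-0.6  0.6  0.3] grip 0.0
 turn(tool rotvec deg) [ 0.04 -0.06  0.16] shift cm in present frame [-6.84 -1.57 17.81] in target frame [-6.83 -1.54 17.82]
```

Emit:
{"op": "play_rows", "data": {
  "series": [-3.4,-0.8,4,0,0,0.16,-3.4,-0.8,4,0,0,0,0,0,4,0,0,0,0,0,2,0,0,0,0,0,0,0,0,0]
}}

```text
time_s: 3.95
position: [0.4977, -0.2944, 0.0728]
ee_rot: [0.073, 0.997, 0.001, -0.002]
contact_force: [0.7, 0.0, -0.2]
gripper_width: 0.0518
grasp_force: 0.0
```

Run:
```python
from h import *
plan([.4996,-.297,.035],81.5)
c=robot.get_calibration('wrist');p,d=robot.read_camera('wrist');np.savez('w2.npz',p=p,d=d,**c)
cv2.imwrite('pics/w2.png',p[:,:,::-1])
```

```text
t 3.95 pos [ 497.7 -294.4   72.8] yawy 81.67 w 51.8 F [ 0.7  0.  -0.2] grip 0.0
 turn(tool rotvec deg) [ 0.11 -0.22  0.17] shift cm in present frame [-0.24 -0.24  3.78] in target frame [-0.23 -0.23  3.78]
```

View pics/w2.png

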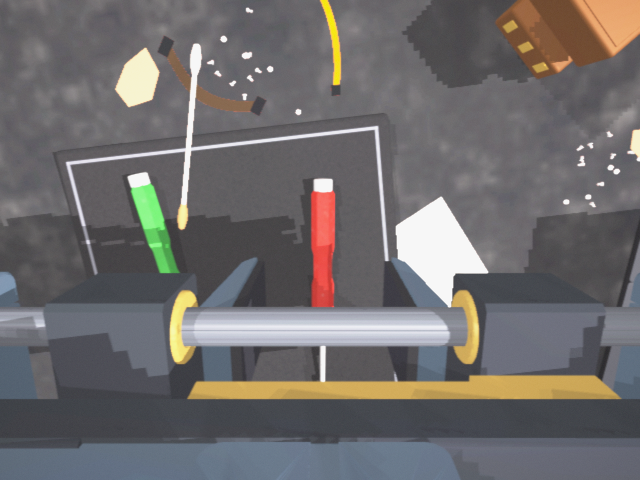

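The driver runs midway between the fingers (column 323), with its butt at (323,185). Next I descend and close.

Emit:
{"op": "play_rows", "data": {
  "series": [-0.2,-0.1,2.5,-0.1,0.1,0.1,0,0,1.2,0,0,0,0,0,0,0,0,0,0,0,0,0,0,0]
}}

```text
time_s: 4.5
position: [0.5013, -0.2976, 0.038]
ee_rot: [0.074, 0.997, 0.001, -0.0]
contact_force: [0.3, 0.9, 0.0]
gripper_width: 0.0519
grasp_force: 0.0
```

```bash
python3 -c "
from h import *
plan([.4996,-.297,.035],81.5)"
```

```text
t 4.5 pos [ 501.3 -297.6   38. ] yawy 81.52 w 51.9 F [0.3 0.9 0. ] grip 0.0
 turn(tool rotvec deg) [ 0.07 -0.01  0.02] shift cm in present frame [0.18 0.04 0.3 ] in target frame [0.18 0.04 0.3 ]
```

Emit:
{"op": "play_rows", "data": {
  "series": [0,0,0.3,0,0,0,0,0,0,0,0,0]
}}

```text
time_s: 4.75
position: [0.5008, -0.2974, 0.0341]
ee_rot: [0.074, 0.997, 0.001, -0.001]
contact_force: [-0.7, 0.4, 0.5]
gripper_width: 0.0519
grasp_force: 0.0
```

Emit:
{"op": "play_rows", "data": {
  "series": [0,0,0,0,0,0,0,0,0,0,0,0,0,0,0,0,0,0,0,0,0,0,0,0,0,0,0,0,0,0],
  "gripper": 255
}}

```text
time_s: 5.38
position: [0.5008, -0.2973, 0.0339]
ee_rot: [0.074, 0.997, 0.001, -0.001]
contact_force: [0.2, 0.4, -0.3]
gripper_width: 0.0099
grasp_force: 30.0
```

Emit:
{"op": "play_rows", "data": {
  "series": [0,0,-1,0,0,0,0,0,-3,0,0,0,0,0,-4,0,0,0,0,0,-2,0,0,0,0,0,0,0,0,0]
}}

```text
time_s: 6.0
position: [0.502, -0.2982, 0.1362]
ee_rot: [0.074, 0.997, -0.0, 0.001]
contact_force: [-0.2, 0.2, -0.5]
gripper_width: 0.0096
grasp_force: 30.0
```

Run:
```python
from h import *
yw=np.radians(-13);ex=np.array([np.cos(yw),np.sin(yw),0]);ey=np.array([-ex[1],ex[0],0])
dc=np.array([.5704,-.0673,0]);slot=dc-.065*ex-.04*ey+[0,0,.046];print(slot)
# tip ahead of TCP by ~0.069, 22.5mm below tcp ; standoff 30 mm
tip=slot-.03*ex;plan(tip-.069*ex+[0,0,.023],77)
c=robot.get_calibration('wrist');p,d=robot.read_camera('wrist');np.savez('w3.npz',p=p,d=d,**c)
cv2.imwrite('pics/w3.png',p[:,:,::-1])
p,d=robot.read_camera('side');np.savez('side1.npz',p=p,d=d)
for q in('driver_red',): print([(x['score'],x['xy'],x['mask'].sum()) for x in robot.masks_of('side',q)])
cv2.imwrite('pics/s3.png',np.hstack([cv2.resize(p[180:380,240:440,::-1],(500,500)),cv2.resize(cv2.imread('pics/w3.png')[150:450,200:500],(300,300)).repeat(1,0) if 0 else cv2.copyMakeBorder(cv2.imread('pics/w3.png')[150:450,180:480],0,200,0,0,cv2.BORDER_CONSTANT)]))
```

```text
[ 0.4980679  -0.09165298  0.046     ]
t 6.0 pos [ 502.  -298.2  136.2] yawy 81.52 w 9.6 F [-0.2  0.2 -0.5] grip 30.0
 turn(tool rotvec deg) [0.   0.15 4.52] shift cm in present frame [13.32 21.15  6.68] in target frame [14.93 20.04  6.72]
[(0.58, [343.8, 273.6], np.int64(195))]
```

View pics/s3.png

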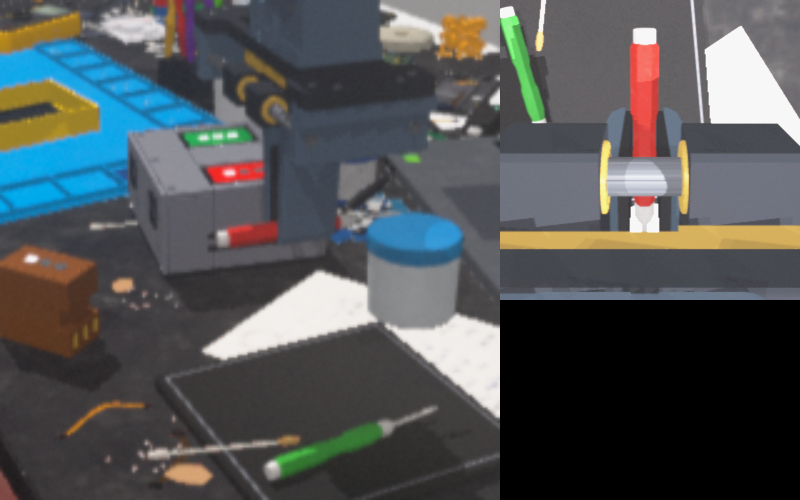

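Emit:
{"op": "play_rows", "data": {
  "series": [3,0,0,0,0,4.5,3,5,0,0,0,0,3,5,0,0,0,0,3,5,0,0,0,0,3,5,0,0,0,0]
}}

```text
time_s: 6.78
position: [0.3978, -0.0697, 0.1335]
ee_rot: [0.114, 0.994, 0.001, -0.002]
contact_force: [0.7, 0.6, 0.4]
gripper_width: 0.0101
grasp_force: 30.0
```

Emit:
{"op": "play_rows", "data": {
  "series": [0,0,3,0,0,0,0,0,3.5,0,0,0,0,0,0,0,0,0,0,0,0,0,0,0]
}}

```text
time_s: 7.28
position: [0.3996, -0.0713, 0.0698]
ee_rot: [0.113, 0.994, 0.001, -0.001]
contact_force: [0.1, -0.2, 0.5]
gripper_width: 0.0102
grasp_force: 30.0
```

Run:
```python
from h import *
yw=np.radians(-13);ex=np.array([np.cos(yw),np.sin(yw),0]);ey=np.array([-ex[1],ex[0],0])
dc=np.array([.5704,-.0673,0]);slot=dc-.065*ex-.04*ey+[0,0,.046]
tip=slot-.03*ex;plan(tip-.067*ex+[0,0,.021],77)
ims=[]
for n,(v,u,h,w) in dict(top=(180,290,140,140),side=(210,220,130,130)).items():
    p,d=robot.read_camera(n);np.savez(n+'2.npz',p=p,d=d);ims.append(cv2.resize(p[v:v+h,u:u+w,::-1],(400,400),interpolation=cv2.INTER_CUBIC))
    c=robot.get_calibration(n);print(n,'slot px',proj(c,[slot,tip,dc+[0,0,.07]]))
cv2.imwrite('pics/a4.png',np.hstack(ims))
```

```text
t 7.28 pos [399.6 -71.3  69.8] yawy 77.0 w 10.2 F [ 0.1 -0.2  0.5] grip 30.0
 turn(tool rotvec deg) [ 0.1  -0.11  0.  ] shift cm in present frame [-0.36  0.24  0.28] in target frame [-0.36  0.24  0.28]
top slot px [[354.69148684 258.24683108]
 [351.33570475 271.74267879]
 [344.28066522 223.02481033]]
side slot px [[300.01266647 263.11692568]
 [284.52020836 264.78439842]
 [327.55210846 240.85231204]]
```

View pics/a4.png

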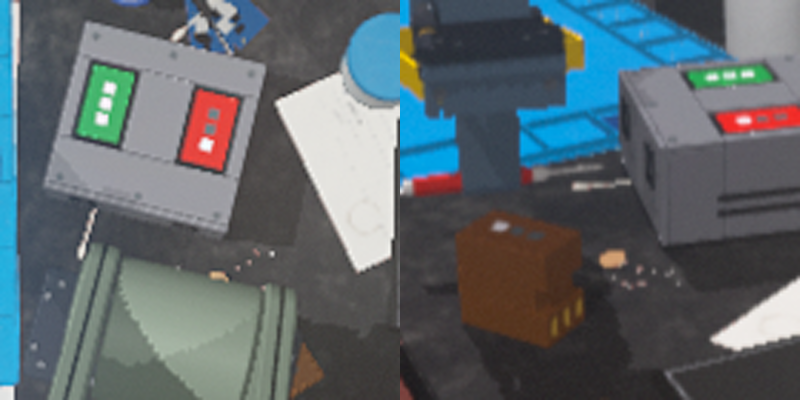

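Emit:
{"op": "play_rows", "data": {
  "series": [-0.3,0.25,0.25,0,0,0,0,0,0,0,0,0]
}}

```text
time_s: 7.62
position: [0.4033, -0.0695, 0.0674]
ee_rot: [0.113, 0.994, 0.001, -0.0]
contact_force: [-0.8, 0.1, -0.8]
gripper_width: 0.0102
grasp_force: 30.0
```

Run:
```python
from h import *
yw=np.radians(-13);ex=np.array([np.cos(yw),np.sin(yw),0]);ey=np.array([-ex[1],ex[0],0])
dc=np.array([.5704,-.0673,0]);slot=dc-.065*ex-.04*ey+[0,0,.046]
tip=slot-.03*ex;plan(tip-.067*ex+[0,0,.021],77)
p,d=robot.read_camera('side');np.savez('side3.npz',p=p,d=d)
plan(tip-.067*ex+[0,0,.021],77)
c=robot.get_calibration('side')
s=robot.state()['position'];a=s-[0,0,.021];L=np.array([a-.061*ex,a+.024*ex,a+.067*ex,a+.067*ex+.04*ex]);print(proj(c,L))
cv2.imwrite('pics/a5.png',cv2.resize(p[235:295,215:335,::-1],(800,400),interpolation=cv2.INTER_CUBIC))
```

```text
t 7.62 pos [403.3 -69.5  67.4] yawy 77.01 w 10.2 F [-0.8  0.1 -0.8] grip 30.0
 turn(tool rotvec deg) [ 0.1  -0.04  0.01] shift cm in present frame [-0.04 -0.03  0.04] in target frame [-0.04 -0.03  0.04]
t 7.67 pos [403.  -69.4  67.3] yawy 77.02 w 10.1 F [ 0.1  0.6 -0.3] grip 30.0
 turn(tool rotvec deg) [ 0.1  -0.07  0.02] shift cm in present frame [-0.06 -0.03  0.03] in target frame [-0.06 -0.03  0.03]
[[215.51800474 272.00495821]
 [261.57292946 267.05218203]
 [284.16854459 264.62223506]
 [304.78044449 262.40561811]]
```

View pics/a5.png

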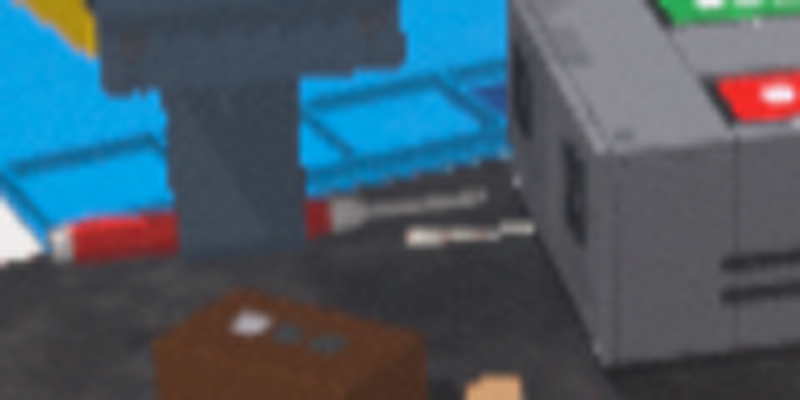

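Run:
```python
from h import *
yw=np.radians(-13);ex=np.array([np.cos(yw),np.sin(yw),0]);ey=np.array([-ex[1],ex[0],0])
z=np.load('side3.npz');p,d=z['p'],z['d'];c=robot.get_calibration('side');C=cloud(c,d)
T=np.array([.4032,-.0695,.0673])
for name,(u0,u1,v0,v1) in dict(butt=(222,226,269,274),handle=(228,241,267,273),front=(261,264,265,271),collar=(265,269,265,270),shaft=(270,289,262,267)).items():
    P=C[v0:v1,u0:u1].reshape(-1,3);P=P[d[v0:v1,u0:u1].ravel()>0]-T;Q=np.c_[P@ex,P@ey,P[:,2]]*1000
    Q=Q[(abs(Q[:,1])<25)&(abs(Q[:,2]+21)<15)];print(name,len(Q),np.round(np.median(Q,0),1) if len(Q) else '', np.round(Q[:,0].min(),1) if len(Q) else '', np.round(Q[:,0].max(),1) if len(Q) else '')
```

```text
butt 16 [-46.   -2.  -19.6] -49.3 -43.6
handle 69 [-26.2  -3.7 -19.1] -38.8 -16.1
front 17 [ 24.1  -3.3 -20. ] 21.9 27.3
collar 19 [ 32.1  -3.4 -20.4] 29.6 36.3
shaft 21 [ 55.   -0.  -21.7] 40.0 70.4
```

The side depth confirms that the held driver lies level and in line, with its tip about 72 mm ahead of and 21.5 mm below the TCP. I advance in steps and watch the force.

Emit:
{"op": "play_rows", "data": {
  "series": [-1,-0.03,0,0,0,0,-1,0,0,0,0,0,-1,0,0,0,0,0,-0.4,0,0,0,0,0,0,0,0,0,0,0]
}}

```text
time_s: 8.3
position: [0.4359, -0.0774, 0.0668]
ee_rot: [0.113, 0.994, 0.001, -0.001]
contact_force: [0.4, -0.2, -0.6]
gripper_width: 0.0101
grasp_force: 30.0
```

```bash
cat >> h.py <<'E'
yw=np.radians(-13);ex=np.array([np.cos(yw),np.sin(yw),0]);ey=np.array([-ex[1],ex[0],0])
dc=np.array([.5704,-.0673,0])
def chk(off=.072):
    s=robot.state();t=s['position']+off*ex-[0,0,.0213]-dc;print('tip in dock mm',np.round([t@ex*1000,t@ey*1000,t[2]*1000],1),'Fx along dock',round(float(s['contact_force']@ex),2),'Fy',round(float(s['contact_force']@ey),2))
    p,d=robot.read_camera('side');C=cloud(robot.get_calibration('side'),d)
    hsv=cv2.cvtColor(p,cv2.COLOR_RGB2HSV).astype(int);H,S,V=hsv[...,0],hsv[...,1],hsv[...,2]
    for nm,m in dict(red=((H<6)|(H>174)),grn=(H>50)&(H<80)).items():
        m=m&(S>110)&(V>80)&(np.hypot(C[...,0]-dc[0],C[...,1]-dc[1])<.075)&(C[...,2]>.05)&(d>0);print(nm,m.sum(),np.round(np.median(C[m],0)*1000,1),round(np.percentile(C[m][:,2],90)*1000,1))
    return p,d
E
python3 - <<'E'
from h import *
p,d=chk()
cv2.imwrite('pics/a6.png',cv2.resize(p[235:295,225:345,::-1],(800,400),interpolation=cv2.INTER_CUBIC))
E
```

```text
tip in dock mm [-56.7 -40.1  45.5] Fx along dock 0.4 Fy -0.07
red 182 [ 572.3 -106.7   67.9] 68.6
grn 97 [588.6 -29.3  67.7] 68.7
```

View pics/a6.png

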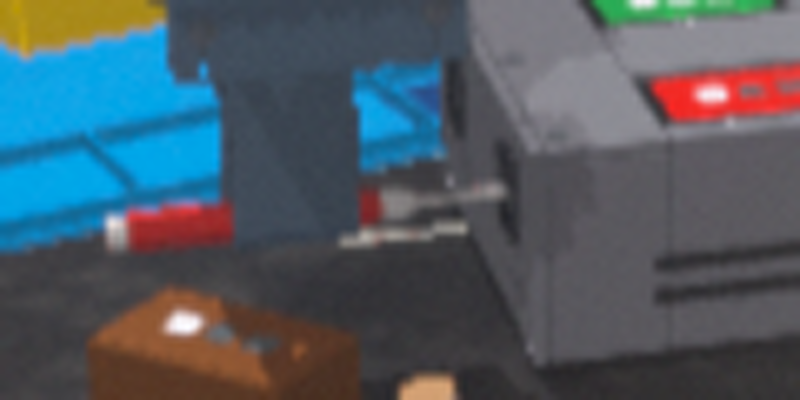

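The blade is inside the slot at crop (508,188) with no contact force. I press on.

Emit:
{"op": "play_rows", "data": {
  "series": [-0.6,0,0,0,0,0,-0.4,0,0,0,0,0,0,0,0,0,0,0]
}}

```text
time_s: 8.72
position: [0.4445, -0.0793, 0.0666]
ee_rot: [0.113, 0.994, 0.001, -0.002]
contact_force: [-3.1, 0.6, 0.8]
gripper_width: 0.0096
grasp_force: 30.0
```

```bash
python3 -c "
from h import *
chk()"
```

```text
tip in dock mm [-48.  -40.1  45.3] Fx along dock -3.14 Fy -0.09
red 183 [ 572.7 -107.6   68.1] 69.0
grn 99 [589.1 -29.7  67.7] 68.7
```

Latch contact reads 3 N at about 4 mm of travel.

Emit:
{"op": "play_rows", "data": {
  "series": [-0.3,0,0,0,0,0,-0.2,0,0,0,0,0,0,0,0,0,0,0]
}}

```text
time_s: 9.15
position: [0.4502, -0.0807, 0.0668]
ee_rot: [0.113, 0.994, 0.001, -0.001]
contact_force: [-3.5, 0.8, 0.5]
gripper_width: 0.0104
grasp_force: 30.0
```

```bash
python3 -c "
from h import *
chk()"
```

```text
tip in dock mm [-42.1 -40.1  45.5] Fx along dock -3.57 Fy -0.05
red 277 [ 568.8 -118.2   77.9] 79.0
grn 96 [588.9 -29.9  68. ] 68.8
```

Emit:
{"op": "play_rows", "data": {
  "series": [0,0,0,0,0,0,0,0,0,0,0,0,0,0,0,0,0,0]
}}

```text
time_s: 9.57
position: [0.4503, -0.0807, 0.0669]
ee_rot: [0.113, 0.994, 0.001, -0.001]
contact_force: [-4.1, 0.9, 0.3]
gripper_width: 0.0104
grasp_force: 30.0
```

```bash
python3 -c "
from h import *
chk()"
```

```text
tip in dock mm [-42.  -40.   45.6] Fx along dock -4.19 Fy -0.05
red 366 [ 568.5 -121.4   92.3] 95.9
grn 33 [567.6 -21.9  68.1] 68.7
```

The red pack is up (top at 96 mm) and green is unchanged. I withdraw and return the driver.

Emit:
{"op": "play_rows", "data": {
  "series": [1,0,0,0,0,0,2,0,0,0,0,0,3,0,0,0,0,0,0,0,-3,0,0,0,0,0,-4,0,0,0]
}}

```text
time_s: 10.25
position: [0.3925, -0.0675, 0.138]
ee_rot: [0.113, 0.994, 0.001, 0.001]
contact_force: [0.5, 0.7, -0.2]
gripper_width: 0.0101
grasp_force: 30.0
```

```bash
python3 -c "
from h import *
chk();plan([.500,-.2972,.0345],81.5)"
```

```text
tip in dock mm [-101.3  -40.2  116.7] Fx along dock 0.35 Fy 0.76
red 366 [ 568.5 -121.2   92. ] 95.8
grn 35 [568.2 -20.2  67.9] 68.8
t 10.3 pos [396.1 -68.2 143. ] yawy 77.02 w 9.9 F [ 2.1 -0.1  2.8] grip 30.0
 turn(tool rotvec deg) [ 0.09  0.67 -4.48] shift cm in present frame [-15.14 -20.    10.98] in target frame [-13.66 -21.11  10.85]
```

Emit:
{"op": "play_rows", "data": {
  "series": [0,-2,0,0,0,-4.5,-2.7,-4.7,0,0,0,0,-3.6,-4.8,0,0,0,0,-3.6,-4.8,0,0,0,0,-3.6,-4.8,0,0,0,0]
}}

```text
time_s: 10.92
position: [0.4949, -0.2984, 0.1371]
ee_rot: [0.074, 0.997, -0.0, 0.002]
contact_force: [0.9, 0.3, -0.7]
gripper_width: 0.0101
grasp_force: 30.0
```

Emit:
{"op": "play_rows", "data": {
  "series": [0,0,4,0,0,0,0,0,3,0,0,0,0,0,0,0,0,0,0,0,0,0,0,0]
}}

```text
time_s: 11.42
position: [0.494, -0.2962, 0.0678]
ee_rot: [0.074, 0.997, 0.0, 0.001]
contact_force: [-0.4, -0.2, 0.1]
gripper_width: 0.0099
grasp_force: 30.0
```

```bash
python3 -c "
from h import *
plan([.500,-.2972,.0345],81.5)"
```

```text
t 11.43 pos [ 494.  -296.2   67.8] yawy 81.53 w 9.9 F [-0.4 -0.2  0.1] grip 30.0
 turn(tool rotvec deg) [0.02 0.1  0.03] shift cm in present frame [-0.6  -0.01  3.33] in target frame [-0.61 -0.01  3.33]
```

Emit:
{"op": "play_rows", "data": {
  "series": [0,0,2.3,0,0,0,0,0,0.6,0,0,0,0,0,0.35,0,0,0,0,0,0,0,0,0]
}}

```text
time_s: 11.92
position: [0.4932, -0.2957, 0.0347]
ee_rot: [0.074, 0.997, 0.001, -0.0]
contact_force: [-0.6, 0.8, -0.1]
gripper_width: 0.0101
grasp_force: 30.0
```

```bash
python3 -c "
from h import *
plan([.500,-.2972,.0345],81.5)"
```

```text
t 11.93 pos [ 493.2 -295.7   34.7] yawy 81.52 w 10.1 F [-0.6  0.8 -0.1] grip 30.0
 turn(tool rotvec deg) [ 0.07 -0.02  0.02] shift cm in present frame [-0.7  -0.05  0.01] in target frame [-0.7  -0.05  0.02]
```

Emit:
{"op": "play_rows", "data": {
  "series": [0,0,0,0,0,0,0,0,0,0,0,0,0,0,0,0,0,0,0,0,-1,0,0,0,0,0,-4,0,0,0],
  "gripper": 120
}}

```text
time_s: 12.55
position: [0.4915, -0.2948, 0.083]
ee_rot: [0.074, 0.997, 0.002, -0.003]
contact_force: [1.2, 0.4, -0.5]
gripper_width: 0.0483
grasp_force: 0.0
```

Emit:
{"op": "play_rows", "data": {
  "series": [0,0,-6,0,0,0,0,0,-5,0,0,0,0,0,0,0,0,0],
  "gripper": 60
}}

```text
time_s: 12.92
position: [0.4951, -0.2972, 0.1994]
ee_rot: [0.074, 0.997, -0.002, 0.004]
contact_force: [0.4, -1.0, -0.7]
gripper_width: 0.0695
grasp_force: 0.0
```

Run:
```python
from h import *
p,d=chk();C=cloud(robot.get_calibration('side'),d)
hsv=cv2.cvtColor(p,cv2.COLOR_RGB2HSV).astype(int);H,S,V=hsv[...,0],hsv[...,1],hsv[...,2]
for nm,m in dict(drv=((H<6)|(H>174)),grn=(H>50)&(H<80)).items():
    m=m&(S>140)&(C[...,1]<-.2)&(C[...,1]>-.42)&(C[...,2]<.06)&(C[...,0]>.4)&(C[...,0]<.6)&(d>0);P=C[m]*1000
    print(nm,np.median(P,0),np.percentile(P[:,2],[5,95]),cv2.minAreaRect(P[:,:2].astype(np.float32)))
p,d=robot.read_camera('top');C=cloud(robot.get_calibration('top'),d)
hsv=cv2.cvtColor(p,cv2.COLOR_RGB2HSV).astype(int);H,S,V=hsv[...,0],hsv[...,1],hsv[...,2]
m=((H<6)|(H>174))&(S>140)&(V>90)&(C[...,2]>.085)&(C[...,2]<.11)&(d>0)&(np.hypot(C[...,0]-dc[0],C[...,1]-dc[1])<.08)
P=C[m]*1000;print('pack',len(P),np.median(P,0) if len(P) else '',cv2.minAreaRect(P[:,:2].astype(np.float32)) if len(P) else '')
plan([.5682,-.1079,.15],77)
```

```text
tip in dock mm [  50.3 -240.9  178.1] Fx along dock 0.66 Fy -0.88
red 366 [ 568.7 -121.7   92.1] 95.7
grn 36 [568.4 -20.4  67.8] 69.1
drv [ 482.59772028 -296.71225678   14.60937368] [ 7.17465996 17.61861488] ((489.434814453125, -287.5874938964844), (29.03693962097168, 76.69683837890625), 82.1083984375)
grn [ 471.02678101 -379.2733555    16.06228821] [12.70418088 17.84895549] ((477.2553405761719, -378.306640625), (68.81024932861328, 9.960140228271484), 4.331690311431885)
pack 337 [ 567.64013792 -107.40051493   96.52609721] ((567.3603515625, -106.97830200195312), (31.860902786254883, 55.09231185913086), 76.7481918334961)
t 13.03 pos [ 492.8 -295.7  194.5] yawy 81.51 w 69.7 F [ 0.4 -0.  -1.3] grip 0.0
 turn(tool rotvec deg) [ 0.08 -0.06  4.51] shift cm in present frame [-4.69 19.68  4.47] in target frame [-3.13 19.99  4.45]
```

The driver lies flat on the pad, and the pack's top centre is at (567.6,-107.4,96.5).

Emit:
{"op": "play_rows", "data": {
  "series": [0,4,0,0,0,4.5,-0.8,4,0,0,0,0,-0.8,4,0,0,0,0,-0.7,4,0,0,0,0,-0.5,4,0,0,0,0]
}}

```text
time_s: 13.65
position: [0.5614, -0.1052, 0.1921]
ee_rot: [0.113, 0.994, 0.001, -0.003]
contact_force: [0.1, -0.5, -0.1]
gripper_width: 0.0697
grasp_force: 0.0
```

Emit:
{"op": "play_rows", "data": {
  "series": [0,0,4.5,0,0,0,0,0,0,0,0,0,0,0,0,0,0,0]
}}

```text
time_s: 14.02
position: [0.562, -0.1069, 0.1492]
ee_rot: [0.113, 0.994, 0.001, -0.001]
contact_force: [0.7, -1.1, 0.7]
gripper_width: 0.0697
grasp_force: 0.0
```

```bash
python3 -c "
from h import *
plan([.568,-.1075,.099],77)"
```

```text
t 14.03 pos [ 562.  -106.9  149.2] yawy 76.98 w 69.7 F [ 0.7 -1.1  0.7] grip 0.0
 turn(tool rotvec deg) [ 0.09 -0.16 -0.02] shift cm in present frame [-0.62  0.07  5.02] in target frame [-0.6   0.08  5.02]
```

Emit:
{"op": "play_rows", "data": {
  "series": [-0.6,0.05,2,0,0,0,0,0,2.3,0,0,0,0,0,0.6,0,0,0,0,0,0,0,0,0,0,0,0,0,0,0]
}}

```text
time_s: 14.65
position: [0.5687, -0.1076, 0.1015]
ee_rot: [0.113, 0.994, 0.001, 0.0]
contact_force: [-0.1, 0.9, 0.6]
gripper_width: 0.0701
grasp_force: 0.0
```

Emit:
{"op": "play_rows", "data": {
  "series": [0,0,0,0,0,0,0,0,0,0,0,0,0,0,0,0,0,0,0,0,0,0,0,0],
  "gripper": 255
}}

```text
time_s: 15.15
position: [0.5679, -0.1072, 0.1003]
ee_rot: [0.113, 0.994, 0.001, -0.001]
contact_force: [-0.5, 0.2, 1.3]
gripper_width: 0.0362
grasp_force: 30.0
```

Emit:
{"op": "play_rows", "data": {
  "series": [0,0,-0.5,0,0,0,0,0,-1.5,0,0,0,0,0,-3,0,0,0,0,0,-4,0,0,0,0,0,-2,0,0,0]
}}

```text
time_s: 15.78
position: [0.569, -0.1078, 0.2137]
ee_rot: [0.113, 0.994, 0.001, 0.002]
contact_force: [0.1, -0.3, -0.4]
gripper_width: 0.0359
grasp_force: 30.0
```

Run:
```python
from h import *
p,d=chk();C=cloud(robot.get_calibration('side'),d)
c=robot.get_calibration('top')
z=np.load('top0.npz');C=cloud(c,z['d']);hsv=cv2.cvtColor(z['p'],cv2.COLOR_RGB2HSV).astype(int)
# tray floor: dark inside rim
k=np.array([[49,218],[149,209],[157,333],[54,343]])/2+[150,120];Q=onplane(c,k,.03)*1000;print(Q.round(1),Q.mean(0))
plan([.494,.245,.18],90-6)
plan([.494,.245,.18],90+6)
```

```text
tip in dock mm [ 79.8 -39.7 192.4] Fx along dock 0.2 Fy -0.31
red 104 [ 549.3 -121.2  202.5] 209.1
grn 98 [588.  -30.8  67.8] 69.0
[[555.6 305.4  30. ]
 [568.1 195.6  30. ]
 [432.1 180.3  30. ]
 [418.7 291.7  30. ]] [493.62682352 243.25418077  30.        ]
t 15.82 pos [ 570.  -107.9  215.8] yawy 77.02 w 35.7 F [ 2.  -0.5 -0.3] grip 30.0
 turn(tool rotvec deg) [ 0.08  0.38 -6.98] shift cm in present frame [15.36 32.68  3.54] in target frame [11.25 34.31  3.58]
t 15.82 pos [ 570.  -107.9  215.8] yawy 77.02 w 35.7 F [ 2.  -0.5 -0.3] grip 30.0
 turn(tool rotvec deg) [  0.04   0.39 -18.98] shift cm in present frame [15.36 32.68  3.54] in target frame [ 3.87 35.9   3.58]
```

Emit:
{"op": "play_rows", "data": {
  "series": [0,1,0,0,0,-9.5,0.3,4,0,0,0,-9.5,0.7,5,0,0,0,0,0.7,5,0,0,0,0,0.7,5,0,0,0,0]
}}

```text
time_s: 16.45
position: [0.5325, 0.0907, 0.2108]
ee_rot: [-0.052, 0.999, 0.001, -0.001]
contact_force: [0.2, 0.7, -1.3]
gripper_width: 0.0357
grasp_force: 30.0
```

Emit:
{"op": "play_rows", "data": {
  "series": [0.7,5,0,0,0,0,0.7,5,0,0,0,0,0,4,0,0,0,0,0,0,0,0,0,0]
}}

```text
time_s: 16.95
position: [0.504, 0.2294, 0.2111]
ee_rot: [-0.054, 0.999, 0.001, -0.001]
contact_force: [-0.9, -0.0, -1.1]
gripper_width: 0.0359
grasp_force: 30.0
```

```bash
python3 -c "
from h import *
plan([.494,.2445,.069],96)"
```

```text
t 16.95 pos [504.  229.4 211.1] yawy 96.24 w 35.9 F [-0.9 -0.  -1.1] grip 30.0
 turn(tool rotvec deg) [ 0.16 -0.06  0.24] shift cm in present frame [ 0.81  1.56 14.21] in target frame [ 0.83  1.6  14.21]
```

Emit:
{"op": "play_rows", "data": {
  "series": [0.8,1.6,3,0,0,0,0,0,4,0,0,0,0,0,3.5,0,0,0,0,0,2,0,0,0,0,0,0,0,0,0]
}}

```text
time_s: 17.58
position: [0.4938, 0.241, 0.0847]
ee_rot: [-0.052, 0.999, 0.0, -0.003]
contact_force: [-0.2, -0.6, -0.3]
gripper_width: 0.0358
grasp_force: 30.0
```

Emit:
{"op": "play_rows", "data": {
  "series": [0,0,0.7,0,0,0,0,0,0.4,0,0,0,0,0,0,0,0,0]
}}

```text
time_s: 17.95
position: [0.4948, 0.2424, 0.0753]
ee_rot: [-0.052, 0.999, 0.001, -0.001]
contact_force: [0.4, -0.6, -0.1]
gripper_width: 0.0359
grasp_force: 30.0
```

Run:
```python
from h import *
plan([.494,.2445,.069],96)
p,d=robot.read_camera('side')
cv2.imwrite('pics/a7.png',cv2.resize(p[130:310,150:390,::-1],(800,600),interpolation=cv2.INTER_CUBIC))
```

```text
t 17.95 pos [494.8 242.4  75.3] yawy 96.01 w 35.9 F [ 0.4 -0.6 -0.1] grip 30.0
 turn(tool rotvec deg) [ 0.13 -0.05  0.01] shift cm in present frame [0.06 0.22 0.63] in target frame [0.06 0.22 0.63]
```

View pics/a7.png

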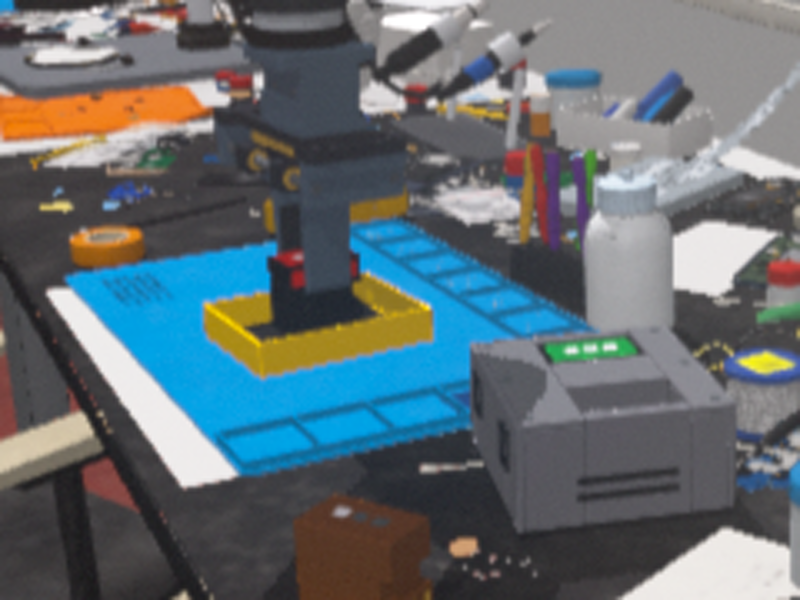

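The pack hangs upright inside the tray walls at crop (318,290). The right bay is empty and green is still latched. I lower it until it touches.

Emit:
{"op": "play_rows", "data": {
  "series": [0,0.2,0.4,0,0,0,0,0,0.2,0,0,0,0,0,0,0,0,0]
}}

```text
time_s: 18.38
position: [0.4943, 0.2444, 0.0688]
ee_rot: [-0.053, 0.999, 0.001, -0.001]
contact_force: [-0.6, 0.3, -1.6]
gripper_width: 0.0357
grasp_force: 30.0
```

Emit:
{"op": "play_rows", "data": {
  "series": [0,0,0.2,0,0,0,0,0,0,0,0,0]
}}

```text
time_s: 18.62
position: [0.4947, 0.2445, 0.0683]
ee_rot: [-0.052, 0.999, 0.001, -0.0]
contact_force: [-2.0, -1.0, 6.9]
gripper_width: 0.0361
grasp_force: 30.0
```

Touchdown at about 7 N. I release and retreat.

Emit:
{"op": "play_rows", "data": {
  "series": [0,0,0,0,0,0,0,0,0,0,0,0,0,0,0,0,0,0,0,0,0,0,0,0],
  "gripper": 80
}}

```text
time_s: 19.12
position: [0.4945, 0.2444, 0.0669]
ee_rot: [-0.052, 0.999, 0.001, -0.001]
contact_force: [0.1, -0.5, 0.3]
gripper_width: 0.0625
grasp_force: 0.0
```

Emit:
{"op": "play_rows", "data": {
  "series": [0,0,-1,0,0,0,0,0,-4,0,0,0,0,0,-5,0,0,0,0,0,-3,0,0,0,0,0,0,0,0,0]
}}

```text
time_s: 19.75
position: [0.4961, 0.2448, 0.2002]
ee_rot: [-0.053, 0.999, 0.002, 0.002]
contact_force: [0.3, 0.1, 0.1]
gripper_width: 0.0627
grasp_force: 0.0
```

Emit:
{"op": "play_rows", "data": {
  "series": [4,0,0,0,0,0,5,0,0,0,0,0,0,0,0,0,0,0,0,0,0,0,0,0]
}}

```text
time_s: 20.25
position: [0.4054, 0.2348, 0.1967]
ee_rot: [-0.053, 0.999, 0.001, -0.001]
contact_force: [-0.2, 0.1, 0.0]
gripper_width: 0.0627
grasp_force: 0.0
```

Run:
```python
from h import *
plan([.494,.2445,.2],96)
for n in('side','top'):
    p,d=robot.read_camera(n);C=cloud(robot.get_calibration(n),d)
    hsv=cv2.cvtColor(p,cv2.COLOR_RGB2HSV).astype(int);H,S,V=hsv[...,0],hsv[...,1],hsv[...,2]
    red=((H<6)|(H>174))&(S>140)&(V>80)&(d>0);grn=(H>50)&(H<80)&(S>110)&(d>0)
    x,y,z=C[...,0],C[...,1],C[...,2]
    for nm,m in dict(pack=red&(np.hypot(x-.494,y-.2445)<.07)&(z>.03)&(z<.1),drv=red&(np.hypot(x-.5,y+.3)<.08)&(z<.06),grnpack=grn&(np.hypot(x-dc[0],y-dc[1])<.08)&(z>.05),grndrv=grn&(np.hypot(x-.48,y+.375)<.07)).items():
        P=C[m]*1000
        if len(P)>8: print(n,nm,len(P),np.median(P,0).round(1),np.percentile(P[:,2],[5,95]).round(1),[np.round(q,1) for q in cv2.minAreaRect(P[:,:2].astype(np.float32))])
```

```text
t 20.25 pos [405.4 234.8 196.7] yawy 96.03 w 62.7 F [-0.2  0.1  0. ] grip 0.0
 turn(tool rotvec deg) [ 0.12 -0.06  0.03] shift cm in present frame [-8.91  0.03 -0.34] in target frame [-8.91  0.04 -0.33]
side pack 178 [498.3 228.4  58.7] [48.1 63.7] [array([498. , 239.9]), array([53.2, 35. ]), np.float64(5.8)]
side drv 316 [ 482.9 -296.4   14.6] [ 7.3 17.7] [array([ 489.1, -287.7]), array([30.3, 76.1]), np.float64(82.6)]
side grnpack 98 [589.1 -30.4  67.8] [66.5 68.8] [array([589.8, -25.6]), array([36.7, 55.7]), np.float64(74.3)]
side grndrv 344 [ 475.2 -379.    15.2] [ 7.7 17.9] [array([ 480.7, -371.1]), array([77.8, 23.6]), np.float64(5.0)]
top pack 309 [494.1 243.3  64.6] [60.8 68.3] [array([494.5, 242.5]), array([54.8, 35.6]), np.float64(5.2)]
top drv 149 [ 481.5 -293.4   16.8] [12.  21.3] [array([ 482. , -294.2]), array([10.7, 68.3]), np.float64(81.1)]
top grnpack 308 [585.4 -28.5  69.2] [65.4 73. ] [array([585.5, -28.9]), array([31.9, 56.1]), np.float64(77.2)]
top grndrv 158 [ 472.9 -374.8   16.7] [ 9.8 21.8] [array([ 474.3, -376. ]), array([68.4, 10.5]), np.float64(4.2)]
```

The checks agree. The red pack stands in the tray with its top at 64 mm, centred. The red driver lies flat on the pad, and the green pack and green driver are unmoved. Handing in.

```bash
python3 -c "
from bench import robot
print(robot.job_done())"
```

```text
the job is handed in; nothing more can be done
None
```

The job is handed in, but it returned no verdict; my last camera check showed the red pack upright and released in the yellow tray, the red screwdriver flat on the pad, and the green pack still latched.

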